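# Load the drying blower with the supply switched off

## Task

Turn the bench blower's isolator off (black handle across its box; a quarter turn anticlockwise seen from above), then finish the drying stack: set the two loose test bars gently on top as a third layer, crosswise to the layer beneath, each squarely above one of the two bottom-layer bars. When both lie there, turn the isolator back on (handle along the box). Keep the blower off while you are moving bars, do not shift the bars already stacked, and leave the other things on the bench where they are.

Things in the scene. Friction and masses are not known exactly. Their poses are not given: they have to be found in the camera images.
- blower: low ivory bench blower, fixed, 190 x 190 x 45 high, round black grille with steel strips in its flat top; origin at the centre of its underside (on the bench). Bottom-layer bars lie along its x axis at y = -40 and +40 mm, second-layer bars along its y axis at x = -40 and +40 mm (each within a few mm); the third layer rests 81 mm above the origin, along x again, at y = -40 and +40 mm
- isolator: grey switch box lying on the bench, fixed, 160 long (its x axis) x 100 wide (y) x 50 high, with the black rotary handle on the middle of its top; origin at the centre of its underside
- handle (a joint): angle of the isolator's handle about the vertical, growing anticlockwise seen from above: 0 = on (handle along the box's long side, x), 1.571 = off (handle across the box); stops at both ends, an over-centre spring snaps it to the nearer one (about 0.2 N m)
- handle_grip (a point): point to grip on the handle, on its turning axis, 92 mm above the bench. The handle is a black upright bar 110 long x 18 wide, its sides upright from 62 to 103 mm above the bench, on a 56 mm disc (top 62 mm above the bench); this point's x axis runs along the bar and turns with it
- bar_a: steel test bar, 140 long (its x axis) x 24 wide (y) x 18 thick (z); origin at the centre of its underside; about 0.44 kg; already stacked, bottom layer at the blower's y = -40
- bar_b: steel test bar, 140 long (its x axis) x 24 wide (y) x 18 thick (z); origin at the centre of its underside; about 0.44 kg; already stacked, bottom layer at the blower's y = +40
- bar_c: steel test bar, 140 long (its x axis) x 24 wide (y) x 18 thick (z); origin at the centre of its underside; about 0.44 kg; already stacked, second layer at the blower's x = -40
- bar_d: steel test bar, 140 long (its x axis) x 24 wide (y) x 18 thick (z); origin at the centre of its underside; about 0.44 kg; already stacked, second layer at the blower's x = +40
- bar_e: steel test bar, 140 long (its x axis) x 24 wide (y) x 18 thick (z); origin at the centre of its underside; about 0.44 kg; one of the two loose bars lying on the bench, to be stacked in either place
- bar_f: steel test bar, 140 long (its x axis) x 24 wide (y) x 18 thick (z); origin at the centre of its underside; about 0.44 kg; the other loose bar lying on the bench, to be stacked in either place
- bin: bystander: open blue plastic bin, 100 x 200 x 55 high; origin at the centre of its underside
- slug: bystander: upright dark steel cylinder, 56 across, 70 high; origin at the centre of its underside
- bottle: bystander: white plastic bottle, 60 across, 110 high; origin at the centre of its underside
There are look-alikes about, which are no part of the job. Leave any turquoise look-alike of the bar_f alone.

How it is judged:
On the way, in this order (a step that is already met when the one before it is completed fails the run):
1. the isolator is turned off (handle across the box) (value of joint handle above 1.4 rad), for 0.2 s.
2. both loose bars lie released on the stack as the third layer while the isolator is still off (((y of bar_e in the frame of blower between 0.022 and 0.058 m and x of bar_e in the frame of blower between -0.022 and 0.022 m and z of bar_e in the frame of blower between 0.077 and 0.086 m and angle between the x axis of each of bar_e, bar_f and the x axis of blower, either way round below 0.2 rad and y of bar_f in the frame of blower between -0.058 and -0.022 m and x of bar_f in the frame of blower between -0.022 and 0.022 m and z of bar_f in the frame of blower between 0.077 and 0.086 m) or (y of bar_e in the frame of blower between -0.058 and -0.022 m and x of bar_e in the frame of blower between -0.022 and 0.022 m and z of bar_e in the frame of blower between 0.077 and 0.086 m and angle between the x axis of each of bar_e, bar_f and the x axis of blower, either way round below 0.2 rad and y of bar_f in the frame of blower between 0.022 and 0.058 m and x of bar_f in the frame of blower between -0.022 and 0.022 m and z of bar_f in the frame of blower between 0.077 and 0.086 m)) and value of joint handle above 1.4 rad and linear speed of each of bar_e, bar_f below 0.03 m/s and contact force between the fingers and bar_e below 0.1 N and contact force between the fingers and bar_f below 0.1 N), for 0.3 s.
3. the isolator is turned back on (handle along the box) (value of joint handle below 0.15 rad), for 0.2 s.
At the end, for the whole second after the job is handed in: Isolator on (handle within 0.15 rad). Both loose bars at rest on the second layer, underside 81 mm (-4, +5) up, along the blower's x within 0.2 rad, one at y = +40, one at -40 mm (18 mm across, 22 mm along). The four bars stacked at the start moved under 12 mm (((y of bar_e in the frame of blower between 0.022 and 0.058 m and x of bar_e in the frame of blower between -0.022 and 0.022 m and z of bar_e in the frame of blower between 0.077 and 0.086 m and angle between the x axis of each of bar_e, bar_f and the x axis of blower, either way round below 0.2 rad and y of bar_f in the frame of blower between -0.058 and -0.022 m and x of bar_f in the frame of blower between -0.022 and 0.022 m and z of bar_f in the frame of blower between 0.077 and 0.086 m) or (y of bar_e in the frame of blower between -0.058 and -0.022 m and x of bar_e in the frame of blower between -0.022 and 0.022 m and z of bar_e in the frame of blower between 0.077 and 0.086 m and angle between the x axis of each of bar_e, bar_f and the x axis of blower, either way round below 0.2 rad and y of bar_f in the frame of blower between 0.022 and 0.058 m and x of bar_f in the frame of blower between -0.022 and 0.022 m and z of bar_f in the frame of blower between 0.077 and 0.086 m)) and value of joint handle below 0.15 rad and linear speed of each of bar_e, bar_f below 0.03 m/s and distance of each of bar_a, bar_b, bar_c, bar_d from where it was at the start of the episode below 0.012 m); the robot touches nothing.
It fails at once if a loose bar is off its starting place (by over 30 mm) and not in its place on the stack while the isolator is on (handle under 0.6 rad) ((value of joint handle below 0.6 rad and distance of bar_e from where it was at the start of the episode above 0.03 m and not ((y of bar_e in the frame of blower between 0.022 and 0.058 m and x of bar_e in the frame of blower between -0.022 and 0.022 m and z of bar_e in the frame of blower between 0.077 and 0.086 m and angle between the x axis of bar_e and the x axis of blower, either way round below 0.2 rad) or (y of bar_e in the frame of blower between -0.058 and -0.022 m and x of bar_e in the frame of blower between -0.022 and 0.022 m and z of bar_e in the frame of blower between 0.077 and 0.086 m and angle between the x axis of bar_e and the x axis of blower, either way round below 0.2 rad))) or (value of joint handle below 0.6 rad and distance of bar_f from where it was at the start of the episode above 0.03 m and not ((y of bar_f in the frame of blower between 0.022 and 0.058 m and x of bar_f in the frame of blower between -0.022 and 0.022 m and z of bar_f in the frame of blower between 0.077 and 0.086 m and angle between the x axis of bar_f and the x axis of blower, either way round below 0.2 rad) or (y of bar_f in the frame of blower between -0.058 and -0.022 m and x of bar_f in the frame of blower between -0.022 and 0.022 m and z of bar_f in the frame of blower between 0.077 and 0.086 m and angle between the x axis of bar_f and the x axis of blower, either way round below 0.2 rad)))).
It fails at once if a bar is dropped or thrown onto the stack (faster than 0.45 m/s within 25 mm above its resting height) ((horizontal distance between bar_e and blower below 0.09 m and z of bar_e in the frame of blower below 0.106 m and linear speed of bar_e above 0.45 m/s) or (horizontal distance between bar_f and blower below 0.09 m and z of bar_f in the frame of blower below 0.106 m and linear speed of bar_f above 0.45 m/s)).
It fails at once if a bystander (bin, steel cylinder, bottle) is moved more than 25 mm (distance of any of bin, slug, bottle from where it was at the start of the episode above 0.025 m).
It also fails if it takes over 72 s, if anything falls off the work surface, if the arm or the gripper's body presses on something with over 40 N, if the wrist force passes 120 N, or if a joint passes its speed limit or range.

## Robot

A 6-joint arm with a two-finger parallel gripper is mounted at the origin on the work surface. World frame = base frame: x ahead of the robot, y to its left, z up, the work surface at z = 0. Lengths are in m, angles in rad, forces in N, time in s.
With the tool pointing down it reaches from about 0.2 to 0.875 m from the base axis. Payload 3.4 kg.
Tool frame: the origin (TCP) lies on the centre line of the jaws, within the pads' length; the fingertips stand 11 mm ahead of it and the grasp point (between the pads) lies 8 mm behind it; z points along the fingers, y is the line along which they close (so a half turn about z gives the same grasp; the last joint's range is limited). The gripper opens to 94 mm and grips with 3 to 60 N. Pads are 16 mm wide; open, the fingers measure 119 mm over their backs; the gripper's body (75 mm by 177 mm) begins 78 mm behind the grasp point.
Start: joints at [1.154, 0.276, 1.505, -0, 1.361, -0.121], TCP at [0.168, 0.55, 0.216] pointing down, gripper open.
Joint ranges: [-2.89, 2.89], [-0.75, 2.08], [0.22, 2.7], [-1.18, 4.32], [0.11, 2.71], [-2.7, 2.7]. Speed limits (rad/s): [2.57, 2.57, 3.14, 3.14, 3.14, 3.14].

## Interface

Orientations are given as a unit quaternion [x, y, z, w].
In Python, from bench import ctrl gives the robot as it stands.
- The arm moves only by the shell command python3 -m creep 'ROWS' [OPENING] [FORCE]. ROWS is JSON, a list of rows, each a list of 2 entries, a list of its own where there are three numbers: the shift along the tool's x, y, z in cm, then the turn, a rotation vector about the tool's x, y, z in degrees. In form: [[[dx, dy, dz], [rx, ry, rz]], ...]. A call has 1 to 10 rows; each row is the pose to reach, as a shift and turn from the pose commanded when the call began, along the tool's axes at that moment; what a row does not reach only later rows make up. A row lasts 1/8 s, in which the tool goes at most 62.5 mm and 10.7 degrees, less where a joint would pass 70% of its speed; a pose out of reach is approached as far as the arm can. A call with a gripper value outside its range is refused whole. OPENING is the closure, from -1 (fully open) to 1 (shut), set as the call begins (- or left out, the last holds). The fingers move at their own pace and stop on an object; FORCE is the grip in N (left out, the last holds). Time passes only in rows, so rows that repeat a pose let the fingers close. It gives the time, the measured TCP pose, the force, the opening and the grip force at its end, in the units of the state.
- ctrl.get_state(): the state, without advancing time (a new reading comes with each control period).
- ctrl.read_camera(name): name is "side" or "top" or "wrist"; returns a dict with "pixels" (480x640x3 uint8, red, green, blue), "depth" (480x640 float32, m along the optical axis (not along the pixel's ray), 0 where there is no reading), "K" (3x3 intrinsics, pixels), "world_to_cam" (4x4, takes a point from world to camera coordinates); the wrist camera has in their place "mount" (4x4, takes a point from camera to tool coordinates, whose origin is the TCP and whose axes are the flange's). Camera axes: x right, y down, z forward; pixel columns grow to the right and rows downward; lengths in m; the calibration is good to about 2 mm. A picture is of the moment at which its call begins: read the wrist's pose just before it.
- ctrl.sign_off(): hands the job in; it is judged then, once.
The state is a dict: "time": time; "q": joint angles; "joint_vel": joint speeds; "joint_torque": joint torques, N m; "tcp_pos": TCP position; "ee_rot": TCP orientation; "force": force on the tool from outside, world axes, zero at the start; "wrist_torque": the same for the moment, N m; "grip_width": opening from 0.0 (shut) to 1.0 (fully open); "gripper_force": force on a finger pad.
Only numpy, scipy, OpenCV 4.12 (cv2) and the standard library are available. Lean on these libraries where they do the work, as an engineer would, in place of code of your own. Each camera call takes 0.05 s, during which the arm holds its last target. There are 200 camera calls.

## Working session

There is one attempt and no reset: what is moved stays moved. The work goes in short steps, Python scripts to look and compute and a shell command to move; the robot and the scene stay as the last step left them, time stands still between calls to the robot, and variables do not carry over. Pictures are saved under pics/ and viewed, at most 10 in all, crops included, and the job is handed in when it is done.

```bash
ls; mkdir -p pics; cat > h.py <<'E'
import numpy as np, cv2
from bench import ctrl
from scipy.spatial.transform import Rotation as R
def snap(n,f):
    s=ctrl.get_state(); c=ctrl.read_camera(n)
    cv2.imwrite(f'pics/{f}.png',c['pixels'][:,:,::-1])
    if n=='wrist':
        T=np.eye(4);T[:3,:3]=R.from_quat(s['ee_rot']).as_matrix();T[:3,3]=s['tcp_pos']
        c2w=T@c['mount']
    else: c2w=np.linalg.inv(c['world_to_cam'])
    np.savez(f'pics/{f}.npz',d=c['depth'],K=c['K'],c2w=c2w,p=c['pixels']); return c
def pts(f):
    z=np.load(f'pics/{f}.npz');d=z['d'];K=z['K'];v,u=np.mgrid[:480,:640]
    P=np.stack([(u-K[0,2])/K[0,0]*d,(v-K[1,2])/K[1,1]*d,d],-1)
    W=P@z['c2w'][:3,:3].T+z['c2w'][:3,3]; W[d==0]=np.nan; return W
E
python3 - <<'E'
from h import *
snap('top','top0');snap('side','side0')
print(ctrl.get_state())
W=pts('top0');print(np.round(W[::80,::80],2).tolist())
E
```

```text
pics
{'time': 0.1, 'q': array([ 1.15399204e+00,  2.76524636e-01,  1.50597400e+00,  2.79464273e-05,
        1.36070679e+00, -1.21016145e-01]), 'joint_vel': array([ 0.00040589, -0.00139909, -0.00262811,  0.00186932, -0.00126028,
        0.00113493]), 'joint_torque': array([ 3.24518762e-03, -4.05452871e+01, -2.37782568e+01,  7.05477479e-02,
        2.98858888e-02, -3.55616567e-05]), 'tcp_pos': array([0.16741753, 0.54958656, 0.21570825]), 'ee_rot': array([ 1.47358366e-01,  9.89082839e-01, -7.73775437e-04, -2.27414067e-04]), 'force': array([-0.37727047,  0.16726217, -0.65696026]), 'wrist_torque': array([ 0.00724859, -0.05423745,  0.01229806]), 'gripper_force': 0.0, 'grip_width': 0.9998520947661926}
[[[1.32, 0.91, -0.22], [1.33, 0.68, -0.24], [1.32, 0.44, -0.24], [1.32, 0.2, -0.25], [1.33, -0.04, -0.27], [1.33, -0.29, -0.28], [1.32, -0.53, -0.28], [1.33, -0.78, -0.3]], [[1.29, 1.18, -0.75], [1.28, 0.88, -0.76], [1.27, 0.57, -0.74], [1.26, 0.26, -0.74], [1.26, -0.04, -0.76], [1.25, -0.35, -0.76], [1.25, -0.66, -0.77], [1.23, -0.96, -0.74]], [[0.78, 0.77, 0.0], [0.78, 0.58, -0.01], [0.78, 0.38, -0.01], [0.77, 0.17, -0.0], [0.77, -0.03, 0.0], [0.76, -0.23, -0.0], [0.76, -0.43, 0.0], [0.75, -0.63, 0.0]], [[0.58, 0.76, 0.0], [0.58, 0.57, 0.0], [0.57, 0.35, 0.08], [0.57, 0.18, -0.0], [0.57, -0.02, 0.0], [0.56, -0.22, -0.0], [0.56, -0.42, 0.0], [0.55, -0.61, 0.0]], [[0.39, 0.76, -0.0], [0.38, 0.57, 0.0], [0.38, 0.37, -0.0], [0.37, 0.18, -0.0], [0.37, -0.02, 0.0], [0.37, -0.21, -0.0], [0.36, -0.41, -0.0], [0.36, -0.6, 0.0]], [[0.2, 0.76, -0.0], [0.19, 0.56, -0.0], [0.19, 0.37, -0.0], [0.18, 0.18, -0.0], [0.18, -0.01, -0.0], [0.18, -0.2, -0.0], [0.17, -0.39, 0.01], [0.17, -0.59, 0.0]]]
```

View pics/top0.png

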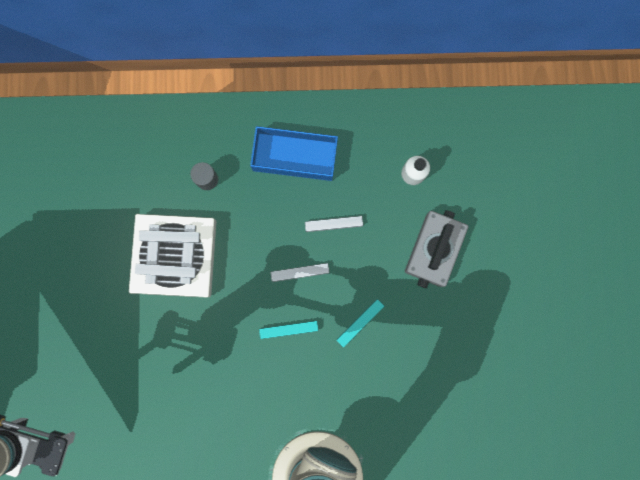

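View pics/side0.png

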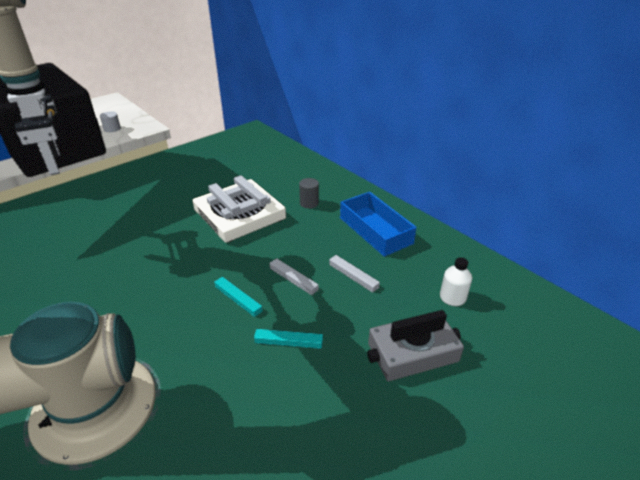

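The top view shows the blower at (172,255), with its upper layer bars at (170,237) and (165,271). The loose grey bars are at (334,223) and (300,271), and the turquoise decoys at (289,330) and (360,323). The isolator is at (438,248), with its handle along the box.

```bash
cat >> h.py <<'E'
def rect(W,box,zlo,zhi,mask=None):
    u0,v0,u1,v1=box;S=W[v0:v1,u0:u1]
    m=(S[...,2]>zlo)&(S[...,2]<zhi)
    if mask is not None:m&=mask[v0:v1,u0:u1]
    m=cv2.morphologyEx(m.astype(np.uint8),cv2.MORPH_OPEN,np.ones((3,3)))
    n,l,st,_=cv2.connectedComponentsWithStats(m); k=1+np.argmax(st[1:,4]); q=S[l==k]
    (c,s,a)=cv2.minAreaRect((q[:,:2]*1000).astype(np.float32))
    if s[0]<s[1]: a+=90; s=s[::-1]
    a=(a+90)%180-90
    return np.round([*c,*s,a,np.median(q[:,2])*1000,*(np.mean(q[:,:2],0)*1000)],1)
E
python3 - <<'E'
from h import *
W=pts('top0')
for n,b,lo,hi in [('barN',(295,205,375,240),.008,.03),('barS',(262,255,338,290),.008,.03),('blower',(120,200,225,310),.035,.051),
 ('top1',(125,220,215,252),.07,.09),('top2',(125,255,215,290),.07,.09),('l1',(145,220,162,290),.055,.068),('l1b',(180,220,197,290),.055,.068),('box',(395,200,480,300),.04,.056),('handle',(395,200,480,300),.09,.12),
 ('slug',(185,155,222,195),.06,.08),('bottle',(395,145,440,190),.08,.12),('bin',(240,120,345,190),.045,.065)]:
    print(n,rect(W,b,lo,hi))
s=ctrl.get_state();print(R.from_quat(s['ee_rot']).as_matrix().round(3)); print(ctrl.read_camera('wrist')['mount'].round(3))
E
```

```text
barN [604.8 -55.7 138.9  24.9 -85.5  16.8 604.5 -55.2]
barS [487.8  29.9 139.5  24.4 -82.8  16.8 487.5  30.2]
blower [534.5 334.5 191.6 190.2  85.6  42.1 530.3 327.7]
top1 [575.6 332.8 141.2  24.4  86.8  79.4 575.3 331.7]
top2 [495.8 341.5 141.3  24.   84.8  79.4 495.6 340.5]
l1 [539.5 375.1  54.7  25.5  -3.2  61.2 540.9 374.7]
l1b [533.1 292.4  57.3  25.5  -6.1  61.3 533.3 292.2]
box [ 536.4 -301.4  160.4  101.6  -23.3   49.   533.8 -298.7]
handle [ 536.3 -301.1  110.1   19.8  -22.5  101.8  535.6 -299.9]
slug [725.3 256.2  54.8  54.1  42.9  68.5 724.4 256. ]
bottle [ 726.4 -255.3   41.7   32.6   52.9  104.4  725.  -255.6]
bin [836.6 109.   10.5   4.2  89.2  53.9 836.4 108.8]
[[-0.957  0.291 -0.001]
 [ 0.291  0.957 -0.001]
 [ 0.    -0.002 -1.   ]]
[[-0.001 -0.965 -0.262  0.076]
 [ 1.    -0.001  0.     0.001]
 [-0.    -0.262  0.965 -0.169]
 [ 0.     0.     0.     1.   ]]
```

```bash
cat > to.py <<'E'
import sys
from h import *
# world target mm x y z, yaw(deg) of tool x
def to(x,y,z,yaw,pr=True):
    s=ctrl.get_state();M=R.from_quat(s['ee_rot']).as_matrix()
    d=M.T@(np.array([x,y,z])/1000-s['tcp_pos'])*100
    a=np.radians(yaw);T=np.array([[np.cos(a),np.sin(a),0],[np.sin(a),-np.cos(a),0],[0,0,-1]])
    r=R.from_matrix(M.T@T).as_rotvec(degrees=True)
    print('shift',d.round(2),'turn',r.round(1),'yaw now',np.degrees(np.arctan2(M[1,0],M[0,0])).round(1),'tcp',(s['tcp_pos']*1000).round(1),'q',np.degrees(s['q']).round(0),'F',s['force'].round(1),'w',round(float(s['grip_width']),3),'gf',round(float(s['gripper_force']),1),'t',round(float(s['time']),2))
if __name__=='__main__': to(*map(float,sys.argv[1:5]))
E
python3 to.py 450 100 230 70; python3 to.py 536.3 -301.1 190 -22.8
```

```text
shift [-40.13 -34.78  -1.38] turn [-0.1  0.1 93.1] yaw now 163.1 tcp [167.5 549.7 215.8] q [66. 16. 86. -0. 78. -7.] F [-0.5 -0.2 -0.3] w 0.998 gf 0.0 t 0.15
shift [-60.08 -70.63   2.67] turn [ 0.000e+00 -1.000e-01 -1.741e+02] yaw now 163.1 tcp [167.5 549.7 215.8] q [66. 16. 86. -0. 78. -7.] F [-0.5 -0.2 -0.3] w 0.998 gf 0.0 t 0.15
```

```bash
python3 -m creep '[[[-4,-3.5,-0.1],[0,0,9.3]],[[-8,-7,-0.3],[0,0,18.6]],[[-12,-10.4,-0.4],[0,0,28]],[[-16,-13.9,-0.6],[0,0,37]],[[-20,-17.4,-0.7],[0,0,46.5]],[[-24,-20.9,-0.8],[0,0,56]],[[-28,-24.4,-1],[0,0,65]],[[-32,-27.8,-1.1],[0,0,74.5]],[[-36,-31.3,-1.3],[0,0,84]],[[-40,-34.8,-1.4],[0,0,93]]]' -1; python3 to.py 536.3 -301.1 150 -22.8
```

```text
time: 1.4
tcp_pos: [0.4494, 0.099, 0.2305]
ee_rot: [0.82, 0.572, 0.0, -0.0]
force: [0.0, -0.2, 0.3]
grip_width: 1.001
gripper_force: 0.0
shift [-34.53  22.     8.04] turn [-0.  -0.  92.5] yaw now 69.7 tcp [449.4  99.  230.5] q [ 4.  5. 98.  0. 77. 24.] F [ 0.  -0.2  0.3] w 1.001 gf 0.0 t 1.4
```

```bash
python3 -m creep '[[[-4,2.6,0.9],[0,0,9.3]],[[-8,5.1,1.8],[0,0,18.6]],[[-12,7.6,2.7],[0,0,28]],[[-16,10.2,3.6],[0,0,37]],[[-20,12.7,4.5],[0,0,46.5]],[[-24,15.3,5.4],[0,0,56]],[[-28,17.8,6.3],[0,0,65]],[[-32,20.4,7.2],[0,0,74.5]],[[-34.5,22,8],[0,0,84]],[[-34.5,22,8],[0,0,92.5]]]' -1; python3 to.py 536.3 -301.1 84 -22.8; python3 -c "
from h import *
snap('wrist','w1')"
```

```text
time: 2.65
tcp_pos: [0.5377, -0.3011, 0.1487]
ee_rot: [0.98, -0.198, -0.001, -0.0]
force: [0.7, 0.2, 0.4]
grip_width: 1.0
gripper_force: 0.0
shift [-0.12  0.06  6.47] turn [ 0.   0.1 -0.1] yaw now -22.9 tcp [ 537.7 -301.1  148.7] q [-36.  22.  87.  -0.  71.  77.] F [0.7 0.2 0.4] w 1.0 gf 0.0 t 2.65
```

View pics/w1.png

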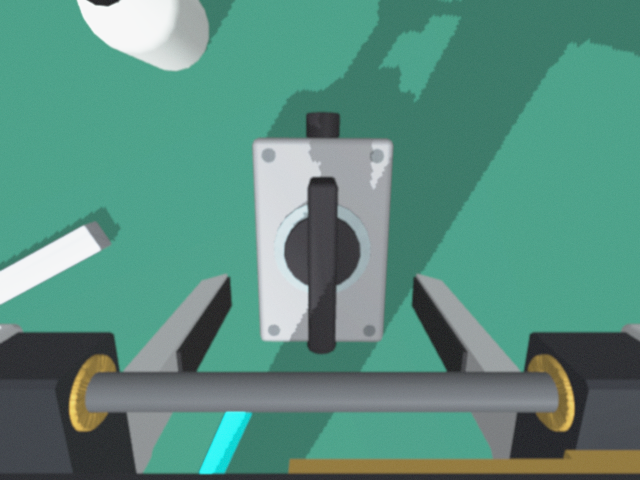

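The handle (322,265) is centred between the jaws, so I go down and grip.

```bash
python3 -m creep '[[[-0.1,0,3],[0,0,0]],[[-0.1,0,5],[0,0,0]],[[-0.1,0,6.4],[0,0,0]],[[-0.1,0,6.4],[0,0,0]]]' -1; python3 -m creep '[[[0,0,0],[0,0,0]],[[0,0,0],[0,0,0]],[[0,0,0],[0,0,0]],[[0,0,0],[0,0,0]],[[0,0,0],[0,0,0]],[[0,0,0],[0,0,0]]]' 1 60; python3 -m creep '[[[0,0,0],[0,0,-9]],[[0,0,0],[0,0,-18]],[[0,0,0],[0,0,-27]],[[0,0,0],[0,0,-36]],[[0,0,0],[0,0,-45]],[[0,0,0],[0,0,-54]],[[0,0,0],[0,0,-63]],[[0,0,0],[0,0,-72]],[[0,0,0],[0,0,-81]],[[0,0,0],[0,0,-90]]]'; python3 to.py 536.3 -301.1 84 67.2
```

```text
time: 3.2
tcp_pos: [0.5364, -0.2978, 0.0854]
ee_rot: [0.981, -0.194, -0.001, -0.001]
force: [-0.3, 0.7, -0.3]
grip_width: 1.002
gripper_force: 0.0
time: 3.95
tcp_pos: [0.537, -0.2984, 0.0864]
ee_rot: [0.981, -0.195, -0.0, -0.0]
force: [0.3, -0.3, 0.2]
grip_width: 0.398
gripper_force: 0.0
time: 5.2
tcp_pos: [0.5362, -0.2969, 0.0864]
ee_rot: [0.83, 0.558, 0.0, -0.002]
force: [-1.2, 2.0, 2.4]
grip_width: 0.19
gripper_force: 59.9
shift [-0.39  0.16  0.24] turn [-0.1 -0.1  0.6] yaw now 67.8 tcp [ 536.2 -296.9   86.4] q [-36.  25.  92.   0.  63. -13.] F [-1.2  2.   2.4] w 0.19 gf 59.9 t 5.2
```

```bash
python3 -m creep '[[[0,0,0],[0,0,0]],[[0,0,0],[0,0,0]],[[0,0,0],[0,0,0]],[[0,0,0],[0,0,0]],[[0,0,-3],[0,0,0]],[[0,0,-8],[0,0,0]],[[0,0,-13],[0,0,0]],[[0,0,-13],[0,0,0]]]' -0.2 40; python3 - <<'E'
from h import *
from to import to
snap('top','top1');W=pts('top1')
try: print('handle',rect(W,(395,200,480,300),.09,.11))
except Exception as e: print(e)
snap('wrist','w2');W=pts('w2');print('handle',rect(W,(0,0,640,300),.09,.11))
to(604.8,-55.7,130,94.5); to(604.8,-55.7,130,-85.5)
E
```

```text
time: 6.2
tcp_pos: [0.5393, -0.3, 0.2213]
ee_rot: [0.831, 0.556, 0.002, 0.005]
force: [0.2, 0.4, 0.3]
grip_width: 0.596
gripper_force: 0.0
handle [ 547.1 -274.8   53.3   18.6   66.3  102.   546.5 -274.5]
handle [ 536.6 -297.4  106.    17.8   66.9  103.4  537.6 -294.5]
shift [25.02 -3.    8.65] turn [  0.   0. -27.] yaw now 67.5 tcp [ 536.9 -298.4  216.6] q [-36.  19.  81.   0.  80. -13.] F [-1.  -0.1 -0.7] w 0.599 gf 0.0 t 6.3
shift [25.02 -3.    8.65] turn [  0.  -0. 153.] yaw now 67.5 tcp [ 536.9 -298.4  216.6] q [-36.  19.  81.   0.  80. -13.] F [-1.  -0.1 -0.7] w 0.599 gf 0.0 t 6.3
```

```bash
python3 -m creep '[[[5,-0.6,1],[0,0,-9]],[[10,-1.2,3],[0,0,-18]],[[15,-1.8,5],[0,0,-27]],[[20,-2.4,6.5],[0,0,-27]],[[24,-3,7.5],[0,0,-27]],[[25,-3,7.6],[0,0,-27]],[[25,-3,7.6],[0,0,-27]]]' -0.2; python3 - <<'E'
from h import *
from to import to
import glob
snap('wrist','w3');W=pts('w3')
p=np.load('pics/w3.npz')['p'].astype(int); g=(np.ptp(p,axis=2)<40)
print('bar',rect(W,(0,0,640,330),.009,.026,g)); to(604.8,-55.7,14,94.5)
E
```

```text
time: 7.18
tcp_pos: [0.6042, -0.0558, 0.1393]
ee_rot: [0.678, 0.735, -0.001, -0.001]
force: [0.5, -0.2, -0.6]
grip_width: 0.598
gripper_force: 0.0
bar [487.6  32.5 140.1  25.  -82.9  18.6 488.4  37. ]
shift [ 0.1   0.07 12.58] turn [-0.1  0.   0.1] yaw now 94.6 tcp [604.4 -56.7 139.8] q [-12.  21.  89.  -0.  70. -16.] F [-0.9 -0.5  0.4] w 0.599 gf 0.0 t 7.22
```

View pics/w3.png

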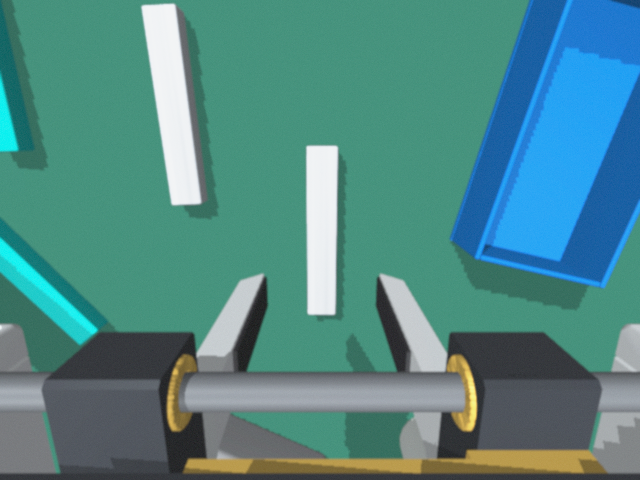

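```bash
python3 - <<'E'
from h import *
W=pts('w3');p=np.load('pics/w3.npz')['p'].astype(int); g=(np.ptp(p,axis=2)<40)
print('bar',rect(W,(290,120,355,330),.009,.026,g))
E
python3 -m creep '[[[0,0.1,3],[0,0,0]],[[0,0.1,6],[0,0,0]],[[0,0.1,9],[0,0,0]],[[0,0.1,11],[0,0,0]],[[0,0.1,12.5],[0,0,0]],[[0,0.1,12.5],[0,0,0]],[[0,0.1,12.5],[0,0,0]]]' -0.2; python3 to.py 604.8 -55.7 14 94.5
```

```text
bar [604.6 -53.1 139.6  24.  -86.   18.7 604.1 -48.8]
time: 8.1
tcp_pos: [0.6064, -0.0564, 0.0163]
ee_rot: [0.679, 0.734, 0.0, 0.001]
force: [0.8, -0.1, 0.4]
grip_width: 0.598
gripper_force: 0.0
shift [ 0.08 -0.16  0.23] turn [0.1 0.  0. ] yaw now 94.5 tcp [606.4 -56.4  16.3] q [-12.  28.  98.  -0.  54. -16.] F [ 0.8 -0.1  0.4] w 0.598 gf 0.0 t 8.1
```

```bash
python3 -m creep '[[[0.2,-0.1,0.2],[0,0,0]],[[0.2,-0.1,0.2],[0,0,0]],[[0.2,-0.1,0.2],[0,0,0]],[[0.2,-0.1,0.2],[0,0,0]],[[0.2,-0.1,0.2],[0,0,0]],[[0.2,-0.1,0.2],[0,0,0]],[[0.2,-0.1,0.2],[0,0,0]]]' 1 40;  python3 -m creep '[[[0,0,-2],[0,0,0]],[[0,0,-6],[0,0,0]],[[0,0,-11],[0,0,0]],[[0,0,-16],[0,0,0]],[[0,0,-18],[0,0,0]],[[0,0,-18],[0,0,0]]]'; python3 to.py 531.4 294.6 195 175.6
```

```text
time: 8.98
tcp_pos: [0.6041, -0.0539, 0.0137]
ee_rot: [0.678, 0.735, -0.0, -0.0]
force: [-4.2, 0.2, 5.1]
grip_width: 0.25
gripper_force: 40.0
time: 9.72
tcp_pos: [0.6057, -0.054, 0.194]
ee_rot: [0.678, 0.735, 0.001, 0.001]
force: [-0.3, -1.3, -4.8]
grip_width: 0.248
gripper_force: 40.0
shift [35.34 -4.64 -0.13] turn [  0.1   0.2 -81.1] yaw now 94.5 tcp [605.7 -54.  194. ] q [-12.  19.  84.   0.  76. -16.] F [-0.3 -1.3 -4.8] w 0.248 gf 40.0 t 9.72
```

```bash
python3 -m creep '[[[3.5,-0.4,0],[0,0,-8]],[[7.2,-0.9,0],[0,0,-16.5]],[[11.2,-1.4,0],[0,0,-25]],[[15.2,-2,0],[0,0,-34]],[[19.2,-2.5,0],[0,0,-43]],[[23.2,-3,0],[0,0,-52]],[[27.2,-3.5,0],[0,0,-61]],[[31.2,-4,0],[0,0,-70]],[[34,-4.5,0],[0,0,-78]],[[35.3,-4.6,0],[0,0,-81]]]';  python3 -m creep '[[[0,0,0],[0,0,0]],[[0,0,0],[0,0,0]]]'; python3 - <<'E'
from h import *
from to import to
snap('wrist','w4');snap('top','top2')
W=pts('w4')
print(rect(W,(0,0,640,480),.035,.052),rect(W,(0,0,640,330),.07,.088))
W=pts('top2')
print(rect(W,(120,200,225,310),.035,.051))
to(531.4,294.6,97,175.6)
E
```

```text
time: 10.98
tcp_pos: [0.5291, 0.2953, 0.1907]
ee_rot: [0.037, 0.999, -0.001, -0.002]
force: [0.1, -1.3, -4.9]
grip_width: 0.248
gripper_force: 40.0
time: 11.22
tcp_pos: [0.5309, 0.2931, 0.1928]
ee_rot: [0.04, 0.999, -0.001, -0.0]
force: [0.7, -0.3, -5.0]
grip_width: 0.251
gripper_force: 40.0
[533.5 336.6 190.1 189.6  -4.5  44.3 499.7 342.7] [497.3 365.   96.2  24.3  84.8  81.7 496.6 364.9]
[530.5 277.6 190.2  77.4  -4.5  41.9 517.2 266.1]
shift [-0.02  0.15  9.63] turn [-0.  -0.  -0.2] yaw now 175.4 tcp [531.1 293.1 193.3] q [ 22.  19.  84.  -0.  76. -63.] F [-0.   0.1 -5.2] w 0.254 gf 40.0 t 11.32
```

View pics/w4.png

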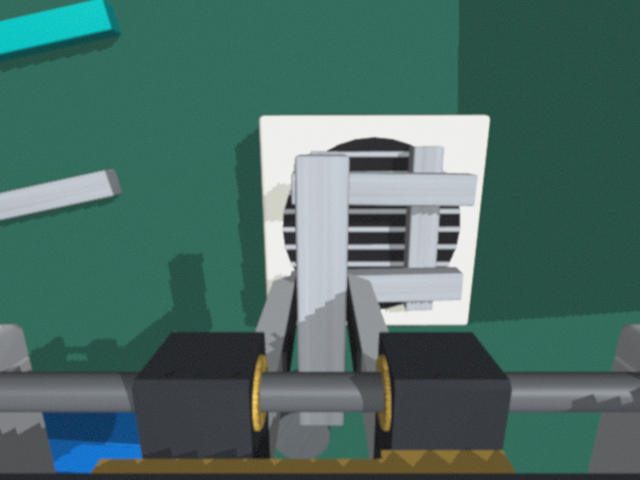

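The held bar (322,290) hangs over the stack's near side, crosswise to the second layer and aligned with the blower.

```bash
python3 -m creep '[[[0,0.3,2.5],[0,0,0]],[[0,0.3,5],[0,0,0]],[[0,0.3,7],[0,0,0]],[[0,0.3,8],[0,0,0]],[[0,0.3,8.8],[0,0,0]],[[0,0.3,9.2],[0,0,0]],[[0,0.3,9.4],[0,0,0]],[[0,0.3,9.4],[0,0,0]]]'; python3 to.py 531 296 95 175.6
```

```text
time: 12.32
tcp_pos: [0.5311, 0.2975, 0.0998]
ee_rot: [0.039, 0.999, 0.0, 0.0]
force: [-0.3, 0.1, -5.1]
grip_width: 0.249
gripper_force: 40.0
shift [ 0.   -0.15  0.48] turn [ 0.  0. -0.] yaw now 175.6 tcp [531.1 297.5  99.8] q [ 23.  23.  92.   0.  65. -63.] F [-0.3  0.1 -5.1] w 0.249 gf 40.0 t 12.32
```

```bash
for i in 1 ; do python3 -m creep '[[[0,0,0.1],[0,0,0]],[[0,0,0.2],[0,0,0]],[[0,0,0.3],[0,0,0]],[[0,0,0.35],[0,0,0]],[[0,0,0.35],[0,0,0]],[[0,0,0.35],[0,0,0]]]'; done;  python3 to.py 531 296 95 175.6
```

```text
time: 13.08
tcp_pos: [0.531, 0.2974, 0.096]
ee_rot: [0.039, 0.999, 0.0, 0.0]
force: [0.3, -0.4, -5.3]
grip_width: 0.255
gripper_force: 40.0
shift [-0.01 -0.13  0.1 ] turn [ 0.  0. -0.] yaw now 175.6 tcp [531.  297.4  96. ] q [ 23.  24.  92.   0.  64. -63.] F [ 0.3 -0.4 -5.3] w 0.255 gf 40.0 t 13.07
```

```bash
python3 -m creep '[[[0,0,0.1],[0,0,0]],[[0,0,0.1],[0,0,0]],[[0,0,0.1],[0,0,0]]]'; python3 -m creep '[[[0,0,0.1],[0,0,0]],[[0,0,0.1],[0,0,0]],[[0,0,0.1],[0,0,0]]]'
```

```text
time: 13.45
tcp_pos: [0.5309, 0.2973, 0.095]
ee_rot: [0.039, 0.999, 0.0, -0.0]
force: [-0.5, 1.2, -4.8]
grip_width: 0.25
gripper_force: 40.0
time: 13.82
tcp_pos: [0.5311, 0.2974, 0.0947]
ee_rot: [0.039, 0.999, 0.0, 0.0]
force: [-1.4, -2.1, 1.6]
grip_width: 0.246
gripper_force: 40.0
```

Contact is made, so I release and lift.

```bash
python3 -m creep '[[[0,0,0],[0,0,0]],[[0,0,0],[0,0,0]],[[0,0,0],[0,0,0]],[[0,0,0],[0,0,0]],[[0,0,-2],[0,0,0]],[[0,0,-6],[0,0,0]],[[0,0,-10],[0,0,0]],[[0,0,-10],[0,0,0]]]' -0.2; python3 to.py 487.7 31.3 140 97.1
```

```text
time: 14.82
tcp_pos: [0.533, 0.2982, 0.1976]
ee_rot: [0.039, 0.999, 0.002, 0.003]
force: [0.2, 1.0, 0.3]
grip_width: 0.603
gripper_force: 0.0
shift [  2.49 -26.99   5.65] turn [ 0.4  0.2 78.5] yaw now 175.6 tcp [533.  298.2 197.6] q [ 23.  19.  84.   0.  76. -63.] F [0.2 1.  0.3] w 0.603 gf 0.0 t 14.82
```

```bash
python3 -m creep '[[[0.3,-3.5,0],[0,0,9]],[[0.6,-7,0],[0,0,18]],[[0.9,-11,0.5],[0,0,28]],[[1.3,-15,1.5],[0,0,37]],[[1.7,-19,2.5],[0,0,46]],[[2.1,-23,3.5],[0,0,55]],[[2.5,-26,4.5],[0,0,64]],[[2.5,-27,5.5],[0,0,73]],[[2.5,-27,5.5],[0,0,78.5]],[[2.5,-27,5.5],[0,0,78.5]]]' -0.2; python3 - <<'E'
from h import *
from to import to
snap('wrist','w5');W=pts('w5')
p=np.load('pics/w5.npz')['p'].astype(int); g=(np.ptp(p,axis=2)<40)
print('bar',rect(W,(280,100,365,330),.009,.026,g)); to(487.7,31.3,14,97.1)
snap('top','top3');W=pts('top3')
print(rect(W,(120,200,225,310),.035,.051), rect(W,(120,200,225,310),.09,.107),rect(W,(130,222,215,252),.07,.09),rect(W,(130,255,215,290),.07,.09))
E
```

```text
time: 16.08
tcp_pos: [0.4841, 0.0299, 0.1378]
ee_rot: [0.662, 0.749, -0.001, -0.001]
force: [-0.6, 0.7, -0.6]
grip_width: 0.598
gripper_force: 0.0
bar [487.2  32.7 138.8  24.  -82.8  18.6 486.6  37.1]
shift [ 0.07  0.36 12.41] turn [-0.1 -0.   0. ] yaw now 97.1 tcp [484.4  30.1 138.1] q [ -5.  12. 104.   0.  65. -12.] F [ 0.6 -0.1 -0.2] w 0.597 gf 0.0 t 16.12
[534.6 335.  191.1 190.4  85.5  42.1 529.8 328.4] [532.  295.9 138.7  25.8  -4.8  97.5 532.3 295.2] [576.6 355.6  94.5  24.4  87.   79.2 576.4 355.2] [497.9 363.9  97.7  24.1  85.   79.5 497.7 363. ]
```

View pics/w5.png

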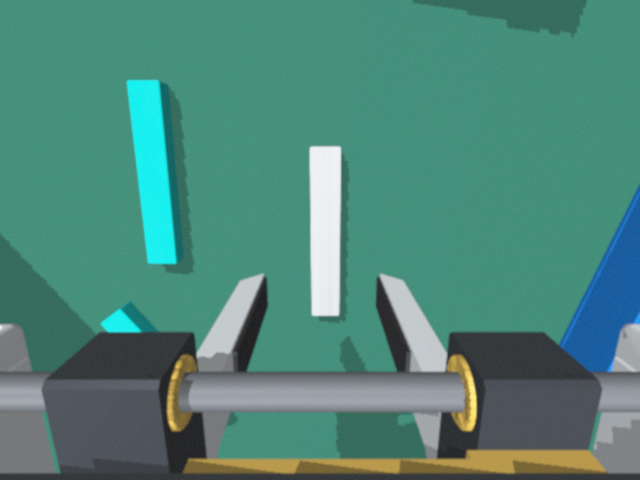

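The first bar is in place. The second loose bar (325,230) is nearly centred, and the turquoise decoy (150,170) is clear of the fingers.

```bash
python3 -m creep '[[[0.1,0.3,3],[0,0,0]],[[0.1,0.3,6],[0,0,0]],[[0.1,0.3,9],[0,0,0]],[[0.1,0.3,11],[0,0,0]],[[0.1,0.3,12.4],[0,0,0]],[[0.1,0.3,12.4],[0,0,0]],[[0.1,0.3,12.4],[0,0,0]]]' -0.2; python3 to.py 487.4 32 14 97.1
```

```text
time: 17.05
tcp_pos: [0.4886, 0.0315, 0.0156]
ee_rot: [0.662, 0.749, 0.0, 0.001]
force: [-0.6, -0.2, 0.9]
grip_width: 0.604
gripper_force: 0.0
shift [ 0.07 -0.12  0.16] turn [ 0.1  0.  -0. ] yaw now 97.1 tcp [488.6  31.5  15.6] q [ -4.  20. 113.   0.  47. -12.] F [-0.6 -0.2  0.9] w 0.604 gf 0.0 t 17.05
```

```bash
python3 -m creep '[[[0.1,-0.1,0.2],[0,0,0]],[[0.1,-0.1,0.2],[0,0,0]],[[0.1,-0.1,0.2],[0,0,0]],[[0.1,-0.1,0.2],[0,0,0]],[[0.1,-0.1,0.2],[0,0,0]],[[0.1,-0.1,0.2],[0,0,0]],[[0.1,-0.1,0.2],[0,0,0]]]' 1 40;  python3 -m creep '[[[0,0,-2],[0,0,0]],[[0,0,-6],[0,0,0]],[[0,0,-11],[0,0,0]],[[0,0,-16],[0,0,0]],[[0,0,-18],[0,0,0]],[[0,0,-18],[0,0,0]]]'; python3 to.py 537 376 195 175.6
```

```text
time: 17.92
tcp_pos: [0.4868, 0.0323, 0.0131]
ee_rot: [0.662, 0.749, 0.0, 0.0]
force: [-0.5, 0.4, 3.9]
grip_width: 0.254
gripper_force: 40.0
time: 18.68
tcp_pos: [0.4875, 0.0323, 0.1937]
ee_rot: [0.662, 0.749, 0.001, 0.001]
force: [0.7, -0.4, -3.6]
grip_width: 0.252
gripper_force: 40.0
shift [33.5   9.13 -0.12] turn [  0.1   0.1 -78.5] yaw now 97.1 tcp [487.5  32.3 193.7] q [ -4.   9.  99.   0.  72. -11.] F [ 0.7 -0.4 -3.6] w 0.252 gf 40.0 t 18.68
```

```bash
python3 -m creep '[[[3,0.8,0],[0,0,-8]],[[6.5,1.8,0],[0,0,-16]],[[10.5,2.8,0],[0,0,-25]],[[14.5,3.9,0],[0,0,-34]],[[18.5,5,0],[0,0,-43]],[[22.5,6.1,0],[0,0,-52]],[[26.5,7.2,0],[0,0,-61]],[[30,8.2,0],[0,0,-70]],[[32.5,8.9,0],[0,0,-77]],[[33.5,9.1,0],[0,0,-78.5]]]';  python3 -m creep '[[[0,0,0],[0,0,0]],[[0,0,0],[0,0,0]]]'; python3 to.py 537 376 95 175.6
```

```text
time: 19.92
tcp_pos: [0.5349, 0.3767, 0.1897]
ee_rot: [0.038, 0.999, -0.001, -0.002]
force: [0.6, -0.7, -3.1]
grip_width: 0.251
gripper_force: 40.0
time: 20.18
tcp_pos: [0.5356, 0.3747, 0.1924]
ee_rot: [0.04, 0.999, -0.001, -0.001]
force: [-0.3, 1.2, -3.1]
grip_width: 0.253
gripper_force: 40.0
shift [-0.14  0.16  9.74] turn [-0.1 -0.1 -0.1] yaw now 175.5 tcp [535.6 374.7 192.4] q [ 29.  23.  78.  -0.  79. -57.] F [-0.3  1.2 -3.1] w 0.253 gf 40.0 t 20.18
```

```bash
python3 -m creep '[[[-0.1,0.1,2.5],[0,0,0]],[[-0.1,0.1,5],[0,0,0]],[[-0.1,0.1,7],[0,0,0]],[[-0.1,0.1,8],[0,0,0]],[[-0.1,0.1,8.8],[0,0,0]],[[-0.1,0.1,9.2],[0,0,0]],[[-0.1,0.1,9.4],[0,0,0]],[[-0.1,0.1,9.4],[0,0,0]],[[-0.1,0.1,9.4],[0,0,0]]]'; python3 to.py 537 376 95 175.6
```

```text
time: 21.3
tcp_pos: [0.5373, 0.3771, 0.0994]
ee_rot: [0.039, 0.999, 0.0, 0.0]
force: [-0.5, 0.1, -3.3]
grip_width: 0.252
gripper_force: 40.0
shift [ 0.02 -0.11  0.44] turn [ 0.  0. -0.] yaw now 175.6 tcp [537.3 377.1  99.4] q [ 29.  27.  86.   0.  67. -57.] F [-0.5  0.1 -3.3] w 0.252 gf 40.0 t 21.3
```

```bash
python3 -m creep '[[[0,0,0.1],[0,0,0]],[[0,0,0.2],[0,0,0]],[[0,0,0.3],[0,0,0]],[[0,0,0.4],[0,0,0]],[[0,0,0.4],[0,0,0]],[[0,0,0.4],[0,0,0]]]'; python3 -m creep '[[[0,0,0.1],[0,0,0]],[[0,0,0.1],[0,0,0]],[[0,0,0.1],[0,0,0]]]'
```

```text
time: 22.05
tcp_pos: [0.5371, 0.3769, 0.095]
ee_rot: [0.039, 0.999, 0.0, 0.0]
force: [0.7, 0.3, -2.9]
grip_width: 0.253
gripper_force: 40.0
time: 22.42
tcp_pos: [0.5372, 0.377, 0.0942]
ee_rot: [0.039, 0.999, 0.0, 0.0]
force: [0.1, 0.4, -2.1]
grip_width: 0.253
gripper_force: 40.0
```

```bash
python3 -m creep '[[[0,0,0.1],[0,0,0]],[[0,0,0.1],[0,0,0]],[[0,0,0.1],[0,0,0]]]'
```

```text
time: 22.8
tcp_pos: [0.5372, 0.377, 0.0942]
ee_rot: [0.039, 0.999, 0.0, 0.0]
force: [-2.2, 0.1, 6.6]
grip_width: 0.253
gripper_force: 40.0
```

```bash
python3 -m creep '[[[0,0,0],[0,0,0]],[[0,0,0],[0,0,0]],[[0,0,0],[0,0,0]],[[0,0,0],[0,0,0]],[[0,0,-2],[0,0,0]],[[0,0,-6],[0,0,0]],[[0,0,-11],[0,0,0]],[[0,0,-13],[0,0,0]]]' -0.2; python3 to.py 480 100 220 120;  python3 to.py 536.5 -299.5 220 67.2
```

```text
time: 23.8
tcp_pos: [0.5383, 0.3776, 0.2266]
ee_rot: [0.039, 0.999, 0.001, 0.002]
force: [-0.0, 0.5, 0.1]
grip_width: 0.599
gripper_force: 0.0
shift [  3.66 -28.13   0.55] turn [ 0.3  0.2 55.6] yaw now 175.6 tcp [538.3 377.6 226.6] q [ 29.  23.  75.   0.  83. -57.] F [-0.   0.5  0.1] w 0.599 gf 0.0 t 23.8
shift [ -5.07 -67.52   0.47] turn [  0.4   0.  108.4] yaw now 175.6 tcp [538.3 377.6 226.6] q [ 29.  23.  75.   0.  83. -57.] F [-0.   0.5  0.1] w 0.599 gf 0.0 t 23.8
```

```bash
python3 -m creep '[[[-0.3,-4,0],[0,0,8]],[[-0.6,-9,0],[0,0,16]],[[-1,-14,0],[0,0,25]],[[-1.4,-19,0],[0,0,34]],[[-1.8,-24,0],[0,0,43]],[[-2.1,-29,0],[0,0,52]],[[-2.5,-34,0],[0,0,61]],[[-2.9,-39,0],[0,0,70]],[[-3.3,-44,0],[0,0,79]],[[-3.6,-48,0],[0,0,86]]]' -0.2; python3 - <<'E'
from h import *
from to import to
to(536.5,-299.5,150,67.2)
snap('top','top4');W=pts('top4')
print(rect(W,(120,200,225,310),.035,.051), rect(W,(125,250,220,310),.09,.107),rect(W,(125,215,220,250),.09,.107),[rect(W,(145,220,215,310),.09,.107)])
im=cv2.imread('pics/top4.png')[200:310,110:240];cv2.imwrite('pics/top4c.png',cv2.resize(im,None,fx=5,fy=5,interpolation=3))
E
```

```text
time: 25.05
tcp_pos: [0.5356, -0.1065, 0.223]
ee_rot: [0.712, 0.703, 0.0, 0.0]
force: [-0.1, -0.1, -0.7]
grip_width: 0.6
gripper_force: 0.0
shift [-19.3    0.34   7.3 ] turn [ 0.   0.  22.1] yaw now 89.3 tcp [ 535.6 -106.5  223. ] q [-19.  13.  89.  -0.  78. -18.] F [-0.1 -0.1 -0.7] w 0.6 gf 0.0 t 25.05
[534.5 334.7 191.7 189.9  85.7  42.1 528.7 316.7] [502.4 298.4  77.1  25.6  -4.6  97.2 502.3 297.8] [575.5 372.   63.2  25.3  -2.4  97.1 575.2 371.8] [array([532.6, 295.7, 137.6,  26.3,  -4.4,  97.4, 532.4, 295.3])]
```

View pics/top4c.png

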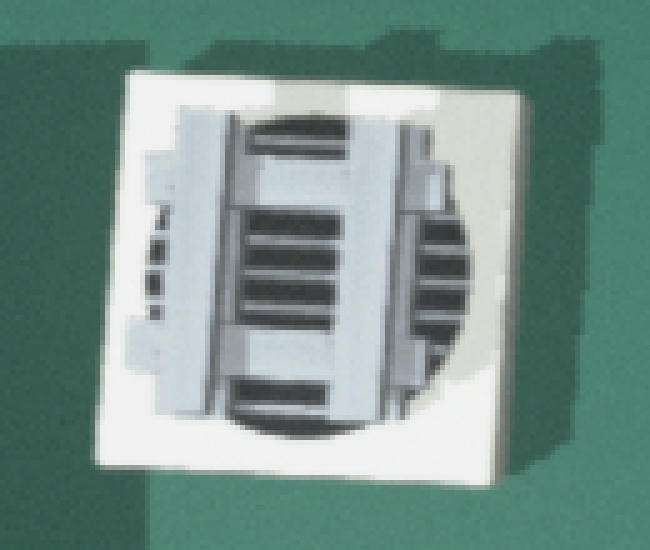

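The crop shows both bars as a third layer, left at x≈195 and right at x≈360. They lie square across the second layer. Next I turn the isolator back on.

```bash
python3 -m creep '[[[-5,0.1,0.5],[0,0,8]],[[-10,0.2,2],[0,0,16]],[[-15,0.3,4],[0,0,22]],[[-18.5,0.3,6],[0,0,22]],[[-19.3,0.3,7],[0,0,22]],[[-19.3,0.3,7],[0,0,22]],[[-19.3,0.3,7],[0,0,22]]]' -0.2; python3 - <<'E'
from h import *
from to import to
snap('wrist','w6');W=pts('w6');print('handle',rect(W,(0,0,640,330),.09,.11))
to(536.5,-299.5,85,67.2)
E
```

```text
time: 25.98
tcp_pos: [0.5377, -0.2962, 0.1538]
ee_rot: [0.831, 0.556, 0.0, 0.0]
force: [-0.4, -0.5, 0.3]
grip_width: 0.601
gripper_force: 0.0
handle [ 538.6 -292.7   95.8   17.8   67.   103.5  539.8 -289.2]
shift [-0.36 -0.01  6.9 ] turn [ 0.1 -0.   0.4] yaw now 67.6 tcp [ 537.8 -296.2  154. ] q [-35.  21.  87.   0.  72. -13.] F [-0.4  0.5  0.5] w 0.597 gf 0.0 t 26.02
```

```bash
python3 -m creep '[[[-0.2,0,3],[0,0,0]],[[-0.2,0,5],[0,0,0]],[[-0.2,0,6.9],[0,0,0]],[[-0.2,0,6.9],[0,0,0]],[[-0.2,0,6.9],[0,0,0]]]' -0.2; python3 -m creep '[[[0,0,0],[0,0,0]],[[0,0,0],[0,0,0]],[[0,0,0],[0,0,0]],[[0,0,0],[0,0,0]],[[0,0,0],[0,0,0]],[[0,0,0],[0,0,0]],[[0,0,0],[0,0,0]]]' 1 60; python3 -m creep '[[[0,0,0],[0,0,9]],[[0,0,0],[0,0,18]],[[0,0,0],[0,0,27]],[[0,0,0],[0,0,36]],[[0,0,0],[0,0,45]],[[0,0,0],[0,0,54]],[[0,0,0],[0,0,63]],[[0,0,0],[0,0,72]],[[0,0,0],[0,0,81]],[[0,0,0],[0,0,90]]]'; python3 to.py 536.3 -301.1 84 -22.8
```

```text
time: 26.65
tcp_pos: [0.5373, -0.2991, 0.0853]
ee_rot: [0.831, 0.556, 0.0, 0.001]
force: [-0.5, 0.2, 0.7]
grip_width: 0.6
gripper_force: 0.0
time: 27.52
tcp_pos: [0.5354, -0.2989, 0.084]
ee_rot: [0.831, 0.556, -0.001, -0.001]
force: [-4.8, 1.8, 4.5]
grip_width: 0.188
gripper_force: 60.0
time: 28.78
tcp_pos: [0.5361, -0.3007, 0.084]
ee_rot: [0.98, -0.197, -0.0, 0.001]
force: [-4.2, -2.1, 2.5]
grip_width: 0.185
gripper_force: 60.0
shift [ 0.04  0.03 -0.  ] turn [ 0.1 -0.   0.1] yaw now -22.7 tcp [ 536.1 -300.7   84. ] q [-36.  25.  92.  -0.  63.  77.] F [-4.2 -2.1  2.5] w 0.185 gf 60.0 t 28.77
```

```bash
python3 -m creep '[[[0,0,0],[0,0,0]],[[0,0,0],[0,0,0]],[[0,0,0],[0,0,0]],[[0,0,0],[0,0,0]],[[0,0,-3],[0,0,0]],[[0,0,-8],[0,0,0]],[[0,0,-13],[0,0,0]],[[0,0,-13],[0,0,0]],[[0,0,-13],[0,0,0]],[[0,0,-13],[0,0,0]]]' -0.2 40; python3 - <<'E'
from h import *
snap('wrist','w7');W=pts('w7');print('handle',rect(W,(0,0,640,300),.09,.11))
snap('top','top5');W=pts('top5');a=np.radians(-4.5)
S=W[200:310,110:240].reshape(-1,3);S=S[(S[:,2]>.09)&(S[:,2]<.107)]
q=(S[:,:2]-[.534,.336])@np.array([[np.cos(a),-np.sin(a)],[np.sin(a),np.cos(a)]])
for k in (q[:,1]>0,q[:,1]<0): print(((q[k].min(0)+q[k].max(0))*500).round(1), cv2.minAreaRect((q[k]*1000).astype(np.float32)))
print(rect(W,(185,155,222,195),.06,.08),rect(W,(395,145,440,190),.08,.12))
E
```

```text
time: 30.02
tcp_pos: [0.5356, -0.2987, 0.212]
ee_rot: [0.981, -0.195, -0.002, -0.001]
force: [-0.2, 0.2, 0.5]
grip_width: 0.602
gripper_force: 0.0
handle [ 537.8 -300.6  105.6   18.   -23.3  103.4  540.7 -301.8]
[ 1.3 39.4] ((1.2832107543945312, 39.402610778808594), (139.30404663085938, 26.85072135925293), 0.24207060039043427)
[  1.  -40.3] ((0.9812545776367188, -40.536312103271484), (138.77810668945312, 26.222230911254883), 0.4474855661392212)
[724.6 256.4  55.   52.9  -1.7  68.3 724.3 256.1] [ 726.7 -255.    37.9   31.    39.6  106.1  725.1 -255. ]
```

The handle is back along the box, both bars lie within 1–2 mm of their places, and the slug and bottle haven't moved. The gripper is clear of everything, so I hand the job in.

```bash
python3 -c "
from bench import ctrl
print(ctrl.sign_off())"
```

```text
the job is handed in; nothing more can be done
None
```

I turned the isolator off, set both loose bars on the stack as its third layer (measured within about 2 mm of their places), turned the isolator back on, and handed the job in at about 30 s; no verdict was shown.

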